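Pack out the loose battery jig with spacer plates

ROBOT

A 6-joint arm with a two-finger parallel gripper is mounted at the origin on a cart in front of the work surface, level with it; the furniture and walls round the work are solid. World frame = base frame: x ahead of the robot, y to its left, z up, the work surface at z = 0. Lengths are in m, angles in rad, forces in N, time in s.
With the tool pointing down it reaches from about 0.325 to 0.9 m from the base axis. Payload 3.5 kg.
Tool frame: the origin (TCP) lies on the centre line of the jaws, within the pads' length; the fingertips stand ahead of it and the grasp point (between the pads) is the TCP (arm.finger_overhang is the z of the fingertips in the tool frame, in m); z points along the fingers, y is the line along which they close (so a half turn about z gives the same grasp; the last joint's range is limited). The gripper opens to 85 mm and grips with 20 to 120 N. Pads are 22 mm wide; open, the fingers measure 114 mm over their backs; the gripper's body (76 mm by 85 mm) begins 54 mm behind the grasp point. The pads swing forward as they close: fully open they stand 13 mm farther back than shut.
Start: joints at [-1.225, 0.276, -0.026, 1.268, 0, 1.467], TCP at [0.271, -0.563, 0.25] pointing down, gripper open.
Joint ranges: [-3.12, 3.12], [-0.85, 1.88], [-1.08, 1.24], [-1.95, 2.15], [-1.57, 1.53], [-3.14, 3.14]. Speed limits (rad/s): [2.57, 2.57, 3.14, 3.14, 3.14, 3.14].

INTERFACE

Orientations are given as a unit quaternion [w, x, y, z].
In Python, from plant import arm gives the robot as it stands. The module is installed in compiled form; this text tells all that it offers.
- The arm moves only by the tool jog_arm, never from a script. Its argument "series" is a list of rows, each a list of 3 entries, a list of its own where there are three numbers: the gripper's target within -1 to 1 (fully open at 1, half-way at 0, shut at -1), then the shift along the tool's x, y, z in units of 0.4 m (1.0 is 0.4 m), then the turn about the tool's z in units of 90 degrees (1.0 is 90 degrees). A call has 1 to 5 rows; each row is the pose to reach, as a shift and turn from the pose commanded when the call began, along the tool's axes at that moment; what a row does not reach only later rows make up. A row lasts 1/8 s, in which the tool goes at most 62.5 mm and 10.7 degrees, less where a joint would pass 70% of its speed; a pose out of reach is approached as far as the arm can. A call with a number of a shift or a turn outside -1 to 1 is refused whole. A call with a gripper value outside its range is refused whole. The fingers move at their own pace and stop on an object; "newtons" is the grip in N (left out, the last holds). Time passes only in rows, so rows that repeat a pose let the fingers close. It gives the time, the measured TCP pose, the force, the opening and the grip force at its end, in the units of the state.
- arm.get_obs(): the state, without advancing time (a new reading comes with each control period).
- arm.get_image(name): name is "scene" or "top" or "wrist"; returns (picture, depth): 420x560x3 uint8, red, green, blue; 420x560 float32, m along the optical axis (not along the pixel's ray), 0 where there is no reading.
- arm.camera_model(name): a dict with "fx", "fy", "cx", "cy" (pixels), "world_from_camera" (4x4, takes a point from camera to world coordinates). Camera axes: x right, y up, looking along -z (the intrinsics and any distortion apply to the point x, -y, -z); pixel columns grow to the right and rows downward; lengths in m; the calibration is good to about 2 mm. A picture is of the moment at which its call begins: read the wrist's pose just before it. camera_model takes no time and is no camera call; for the wrist camera it gives the pose at the moment of the call.
- arm.sign_off(): hands the job in; it is judged then, once.
The state is a dict: "time_s": time; "joints": joint angles; "qd": joint speeds; "joint_efforts": joint torques, N m; "ee_pos": TCP position; "orientation": TCP orientation; "wrist_force": force on the tool from outside, world axes, zero at the start; "ft_torque": the same for the moment, N m; "grip_width": opening from 0.0 (shut) to 1.0 (fully open); "grip_force": force on a finger pad.
Only numpy, scipy, OpenCV 4.12 (cv2) and the standard library are available. Lean on these libraries where they do the work, as an engineer would, in place of code of your own. Each camera call takes 0.05 s, during which the arm holds its last target. There are 200 camera calls.

TASK

The battery strapped down in the aluminium jig leaves a gap to the white spring pad. Take green spacer plates from the rack and stand them upright side by side in the gap, pushed right down to the jig floor, adding plates until they sit snug, with the spring pad pushed back and pressing the whole row against the battery. Leave the plates you do not need standing in the rack, and do not disturb the other things on the bench.

Things in the scene. Friction and masses are not known exactly. Their poses are not given: they have to be found in the camera images.
- jig_floor (a point): Fixed aluminium jig, 190 x 98 mm, floor 6 mm above the bench. Point on its floor, mid-width, under the face of the white pad when fully out; its x axis runs from pad to battery, along the gap. Side rails 14 mm high, inner faces 40 mm either side of the centre line, from x = -5 to 36 mm. Black spring housing behind the pad: x = -60 to -30 mm, 20 mm high.
- pad (a joint): How far the white spring pad is pushed back (towards the jig's -x, away from the battery), m: 0 fully out, 0.0145 hard stop. Spring force 1.5 N at 0 plus 0.25 N per mm. With the right number of plates it ends pushed back 1 to 13 mm.
- pad_face (a point): Middle of the white slippery pad's upright face, 11 mm over the jig floor; moves with the pad. Pad 34 mm wide; the face is upright to 22 mm over the floor, above that a lead-in slope leans back 35 degrees from vertical, up to 52 mm over the floor and 20 mm back: a plate pushed straight down on it wedges the pad back.
- battery_face (a point): Orange and black battery, 35 mm along the jig, 74 mm wide, 27 mm high, strapped fast to the jig floor. The point is at the bottom edge, mid-width, of its flat face towards the pad (jig's -x). The gap from here to the free pad is 7 to 34 mm: one to three plates.
- rack: Fixed grey rack for the plates, 150 mm (x) by 90 mm (y) by 22 mm high, origin at the centre of its underside. Four slots across it at x = -48, -16, 16, 48 mm, 15 mm wide, with floors 9 mm above its underside; one plate stands in each. x, y axes along its sides.
- plate_1_mid (a point): Green spacer plate standing upright, 12 mm thick (its x), 70 mm wide (y), 70 mm tall, 50 to 100 g; point at its centre, half-way up. Lower 34 mm full width; above it a centred tab 36 mm wide (y), 12 mm thick, up to the top, its corners rounded 8 mm; underside edges rounded 3 mm. Pinch the tab by its two ends (along y) in the upper 25 mm. All four alike, either way round.
- plate_2_mid (a point): Green spacer plate standing upright, 12 mm thick (its x), 70 mm wide (y), 70 mm tall, 50 to 100 g; point at its centre, half-way up. Lower 34 mm full width; above it a centred tab 36 mm wide (y), 12 mm thick, up to the top, its corners rounded 8 mm; underside edges rounded 3 mm. Pinch the tab by its two ends (along y) in the upper 25 mm. All four alike, either way round.
- plate_3_mid (a point): Green spacer plate standing upright, 12 mm thick (its x), 70 mm wide (y), 70 mm tall, 50 to 100 g; point at its centre, half-way up. Lower 34 mm full width; above it a centred tab 36 mm wide (y), 12 mm thick, up to the top, its corners rounded 8 mm; underside edges rounded 3 mm. Pinch the tab by its two ends (along y) in the upper 25 mm. All four alike, either way round.
- plate_4_mid (a point): Green spacer plate standing upright, 12 mm thick (its x), 70 mm wide (y), 70 mm tall, 50 to 100 g; point at its centre, half-way up. Lower 34 mm full width; above it a centred tab 36 mm wide (y), 12 mm thick, up to the top, its corners rounded 8 mm; underside edges rounded 3 mm. Pinch the tab by its two ends (along y) in the upper 25 mm. All four alike, either way round.
- spool_2: Bystander: solder spool with green and white flanges, 50 mm across, 44 mm high, origin under its centre.
- tape_white: Bystander: roll of white tape lying flat, 60 mm across, 24 mm high, origin under its centre.
- label_box: Bystander: small white carton, 50 x 70 x 34 mm, origin under its centre.
- multimeter: Bystander: yellow hand meter lying flat, 136 x 68 x 40 mm, origin under its centre.
There are look-alikes about, which are no part of the job. Leave any blue or yellow look-alike of the part that bears plate_1_mid alone.

How it is judged:
By the outcome, as a careful person would: the job done as asked, in the order asked, and still so for the second after the job is handed in, with the robot touching nothing.
It also fails if it takes over 72 s, if anything falls off the work surface, if the arm or the gripper's body presses on something with over 40 N, if the wrist force passes 120 N, or if a joint passes its speed limit or range.

## Working session

There is one attempt and no reset: what is moved stays moved. The work goes in short steps, Python scripts to look and compute and a tool call to move; the robot and the scene stay as the last step left them, time stands still between calls to the robot, and variables do not carry over. Pictures are saved under pics/ and viewed, at most 10 in all, crops included, and the job is handed in when it is done.

Besides the shell and the picture viewer there is one more tool, called after ">>>" as name(argument=value, ...), one argument or row to a line, values as JSON. jog_arm: Moves the arm, as the interface text tells. Its arguments: {"type":"object","properties":{"series":{"type":"array"},"newtons":{"type":"number"}},"required":["series"]}

```bash
mkdir -p pics; cat > h.py <<'E'
import numpy as np, cv2
from plant import arm
def grab(n, save=None):
    m=arm.camera_model(n); p,d=arm.get_image(n)
    if save: cv2.imwrite('pics/'+save+'.png',cv2.cvtColor(p,cv2.COLOR_RGB2BGR))
    return p,d,m
def ray(m,u,v):
    T=np.array(m['world_from_camera']); u=np.asarray(u,float);v=np.asarray(v,float)
    d=np.stack([(u-m['cx'])/m['fx'],-(v-m['cy'])/m['fy'],-np.ones_like(u)],-1)
    return T[:3,3],d@T[:3,:3].T
def onz(m,u,v,z):
    o,d=ray(m,u,v); return o+d*((z-o[2])/d[...,2])[...,None]
def cloud(m,dep):
    v,u=np.mgrid[:dep.shape[0],:dep.shape[1]]
    o,d=ray(m,u,v); return o+d*dep[...,None]
E
python3 - <<'E'
from h import *
for n in ('top','scene'):
    p,d,m=grab(n,n+'0'); np.savez(''+n+'0.npz',p=p,d=d); print(n,{k:np.round(v,3).tolist() if k=='world_from_camera' else v for k,v in m.items()})
print(arm.get_obs(),arm.finger_overhang)
a=cv2.imread('pics/top0.png')
E
```

```text
top {'fx': 457.93884564546596, 'fy': 457.93884564546596, 'cx': 274.24723493411113, 'cy': 213.1078492595391, 'world_from_camera': [[0.0, 0.998, -0.057, 0.436], [-1.0, 0.001, 0.017, 0.0], [0.017, 0.057, 0.998, 1.328], [0.0, 0.0, 0.0, 1.0]]}
scene {'fx': 479.22083231290975, 'fy': 479.22083231290975, 'cx': 283.4262393150704, 'cy': 211.90219875160085, 'world_from_camera': [[-0.794, 0.422, -0.438, -0.084], [-0.608, -0.575, 0.548, 0.697], [-0.021, 0.701, 0.713, 1.018], [0.0, 0.0, 0.0, 1.0]]}
{'time_s': 0.1, 'joints': array([-1.22542422e+00,  2.77066511e-01, -2.77231487e-02,  1.26797184e+00,
        2.07788379e-05,  1.46740039e+00]), 'qd': array([-1.16943807e-03, -5.31380033e-04,  4.11495358e-03, -3.22468035e-04,
       -3.43861152e-06, -7.79685593e-04]), 'joint_efforts': array([ 2.66199095e-04, -4.46707499e+01,  2.96129179e+01,  8.46888724e-03,
       -6.56541147e-05, -2.10049343e-06]), 'ee_pos': array([ 0.27093874, -0.56250422,  0.24927521]), 'orientation': array([-9.76656965e-04,  9.74930882e-01,  2.22505753e-01, -1.08277894e-04]), 'wrist_force': array([-0.21074686, -0.89985088, -0.233061  ]), 'ft_torque': array([ 0.00905797, -0.02172115, -0.002478  ]), 'grip_force': 0.0, 'grip_width': 1.000320996688036} 0.019
```

View pics/top0.png

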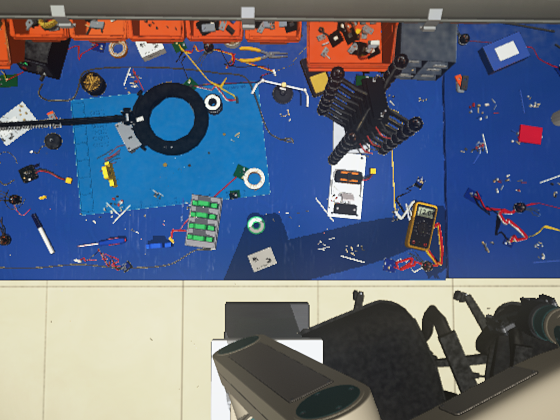

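View pics/scene0.png

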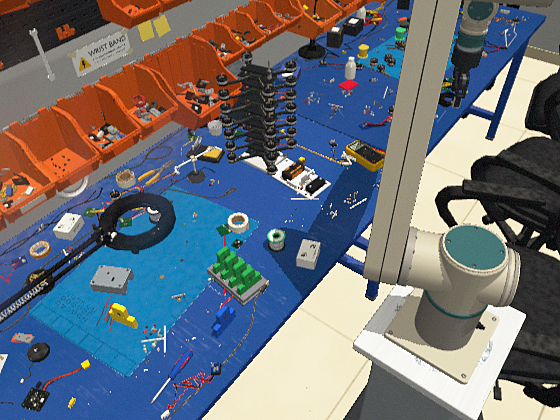

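Top: the rack with four green plates is at (203,222). The jig is at (348,180), close beside a tall black frame stack at (370,110). The blue (160,242) and yellow (108,172) parts are look-alikes and stay put. The green plates at (203,203..240) match the description, so I'll confirm them in an enlarged crop.

```bash
python3 - <<'E'
from h import *
a=cv2.imread('pics/top0.png')
A=cv2.resize(a[185:260,170:270],(400,300),interpolation=3)
B=cv2.resize(a[115:235,310:410],(400,480),interpolation=3)
s=cv2.imread('pics/scene0.png'); C=cv2.resize(s[140:215,235:335],(400,300),interpolation=3)
o=np.zeros((600,800,3),np.uint8); o[:300,:400]=A;o[:480,400:]=B;o[300:,:400]=C
cv2.imwrite('pics/crop1.png',o)
for n in('top','scene'):
    z=np.load(n+'0.npz');m=arm.camera_model(n);P=cloud(m,z['d'])
    if n=='top':
        X=P[115:225:4,348];print(np.round(X,3)[:, [0,1,2]].tolist())
        # black stack extents
        sub=P[50:180,310:430].reshape(-1,3); sub=sub[(sub[:,2]>.07)];print('stack',sub.min(0),sub.max(0))
    hsv=cv2.cvtColor(z['p'],cv2.COLOR_RGB2HSV)
    g=cv2.inRange(hsv,(55,110,60),(85,255,255))
    c,_,st,ce=None,*[None]*3
    k,l,st,ce=cv2.connectedComponentsWithStats(g)
    for i in range(1,k):
        if st[i,4]>25:
            q=P[l==i]; q=q[q[:,2]>.05]
            print(n,st[i],ce[i].round(1), q.mean(0).round(3) if len(q) else '', np.percentile(P[l==i][:,2],95).round(3))
E
```

```text
[[0.77, -0.219, 0.118], [0.772, -0.227, 0.07], [0.76, -0.227, 0.072], [0.748, -0.227, 0.074], [0.676, -0.181, 0.327], [0.668, -0.181, 0.322], [0.66, -0.182, 0.321], [0.651, -0.182, 0.32], [0.651, -0.19, 0.274], [0.651, -0.198, 0.227], [0.681, -0.237, 0.011], [0.67, -0.238, 0.008], [0.66, -0.239, -0.001], [0.647, -0.238, 0.005], [0.631, -0.233, 0.032], [0.619, -0.232, 0.038], [0.607, -0.232, 0.038], [0.598, -0.234, 0.025], [0.588, -0.237, 0.007], [0.577, -0.237, 0.005], [0.562, -0.232, 0.035], [0.549, -0.228, 0.057], [0.542, -0.237, 0.003], [0.528, -0.233, 0.026], [0.517, -0.232, 0.029], [0.507, -0.236, 0.008], [0.495, -0.237, 0.001], [0.484, -0.237, 0.001]]
stack [ 0.43603213 -0.45272269  0.07002915] [9.58933666e-01 4.83300043e-04 1.32829291e+00]
top [172  44   8   9  39] [176.   47.6]  0.009
top [  0  75  17  12 123] [ 8.2 81.9]  0.008
top [356  76   9   9  55] [358.8  79.5]  0.014
top [184  78  13   8  39] [190.1  82.5]  0.011
top [234 165  10  13  81] [238.6 171.4] [0.436 0.    1.328] 0.012
top [192 200  26   8 130] [204.4 203.7] [0.534 0.172 0.077] 0.081
top [191 212  25   7 116] [203.  214.9] [0.503 0.177 0.078] 0.083
top [247 216  18  18  58] [256. 225.]  0.048
top [189 223  26   8 120] [201.2 226.4] [0.471 0.18  0.078] 0.082
top [187 234  26   8 115] [199.7 237.7] [0.44  0.184 0.077] 0.081
scene [394  27  12  14 106] [399.6  33.3] [ 0.785 -1.268  0.051] 0.05
scene [119 218  10   9  39] [122.1 222.5]  0.011
scene [217 224  12  12  80] [222.8 229.7] [-0.084  0.697  1.018] 0.011
scene [267 229  18  14  46] [276.  237.1]  0.047
scene [ 213  246   48   49 1136] [235.4 270. ] [0.484 0.188 0.073] 0.08
```

View pics/crop1.png

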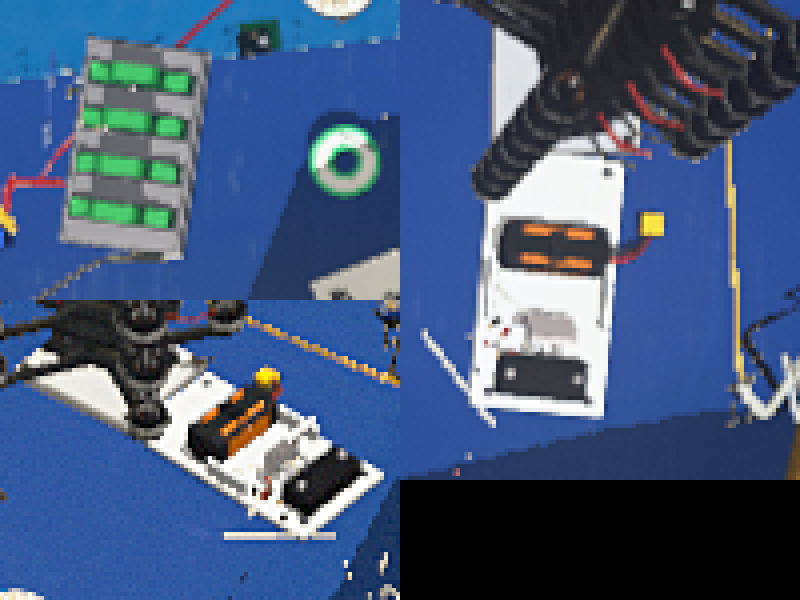

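Confirmed: the four green plates stand in the grey rack. The jig's axis runs away from the robot (pad housing near, battery far), with the black frame stack over the region beyond it. Next I get the wrist camera's geometry and a move helper.

```bash
cat >> h.py <<'E'
from scipy.spatial.transform import Rotation as Ro
def tool():
    o=arm.get_obs(); q=o['orientation']; return o,Ro.from_quat([q[1],q[2],q[3],q[0]]).as_matrix()
def go(x,y,z,yaw):
    o,R=tool(); s=R.T@(np.array([x,y,z])-o['ee_pos'])/0.4
    t=np.degrees(np.arctan2(R[1,0],R[0,0])); dt=-(yaw-t)
    print('t',round(o['time_s'],2),'yaw',t.round(2),'shift',s.round(4),'turn',round(dt/90,4),'rows',np.linalg.norm(s)*.4/.0625,abs(dt)/10.7)
E
python3 - <<'E'
from h import *
o,R=tool(); m=arm.camera_model('wrist');T=np.array(m['world_from_camera'])
print((R.T@(T[:3,3]-o['ee_pos'])).round(3)); print((R.T@T[:3,:3]).round(3),m['fx'],m['cx'])
go(.50,-.235,.28,-4)
E
```

```text
[ 0.066  0.001 -0.124]
[[ 0.     0.965  0.263]
 [ 1.    -0.     0.   ]
 [ 0.     0.263 -0.965]] 307.48741220489165 283.8261742121306
t 0.1 yaw 25.71 shift [ 0.8712 -0.4894 -0.0757] turn 0.3301 rows 6.413427753827204 2.7768692936093244
```

>>> jog_arm(
  series=[
    [1, [0.87, -0.49, -0.075], -0.6],
    [1, [0.87, -0.49, -0.075], -0.6],
    [1, [0.87, -0.49, -0.075], -0.6],
    [1, [0.87, -0.49, -0.075], -0.6],
    [1, [0.87, -0.49, -0.075], -0.6],
  ],
)

```text
time_s: 0.72
ee_pos: [0.4501, -0.3056, 0.2735]
orientation: [-0.0, 0.767, 0.641, -0.0]
wrist_force: [0.8, 0.2, 0.6]
grip_width: 1.0
grip_force: 0.0
```

```bash
python3 -c "
from h import *
go(.50,-.235,.28,176)"
```

```text
t 0.72 yaw 79.77 shift [ 0.1959  0.0914 -0.0163] turn -1.0693 rows 1.387546511113417 8.993731889239749
```

>>> jog_arm(
  series=[
    [1, [0.19, 0.09, -0.016], -0.6],
    [1, [0.19, 0.09, -0.016], -0.6],
    [1, [0.19, 0.09, -0.016], -0.6],
    [1, [0.19, 0.09, -0.016], -0.6],
    [1, [0.19, 0.09, -0.016], -0.6],
  ],
)

```text
time_s: 1.35
ee_pos: [0.4985, -0.239, 0.2795]
orientation: [-0.001, 0.395, 0.919, 0.0]
wrist_force: [-0.6, 0.2, -0.6]
grip_width: 1.003
grip_force: 0.0
```

>>> jog_arm(
  series=[
    [1, [0, 0, 0], -0.47],
    [1, [0, 0, 0], -0.47],
    [1, [0, 0, 0], -0.47],
    [1, [0, 0, 0], -0.47],
    [1, [0, 0, 0], -0.47],
  ],
)

```text
time_s: 1.98
ee_pos: [0.4985, -0.2392, 0.2796]
orientation: [-0.0, 0.041, 0.999, 0.0]
wrist_force: [0.5, 0.5, -0.7]
grip_width: 1.002
grip_force: 0.0
```

```bash
python3 - <<'E'
from h import *
p,d,m=grab('wrist','w1'); np.savez('w1.npz',p=p,d=d,T=m['world_from_camera'])
print(m['fx'],m['fy'],m['cx'],m['cy']); go(.5,-.235,.28,176)
P=cloud(m,d)
for c in (260,280,300): 
  print(c,[(r,)+tuple(np.round(P[r,c],3)) for r in range(120,330,8)])
cv2.imwrite('pics/w1b.png',cv2.resize(cv2.cvtColor(p[100:340,170:490],cv2.COLOR_RGB2BGR),(800,600),interpolation=2))
E
```

```text
307.48741220489165 307.48741220489165 283.8261742121306 204.871222778981
t 2.02 yaw 175.27 shift [-0.0028  0.0109 -0.0008] turn -0.0081 rows 0.07227689615174542 0.0681277328558079
260 [(120, np.float64(0.428), np.float64(-0.264), np.float64(-0.0)), (128, np.float64(0.438), np.float64(-0.265), np.float64(0.0)), (136, np.float64(0.448), np.float64(-0.266), np.float64(0.002)), (144, np.float64(0.458), np.float64(-0.268), np.float64(-0.001)), (152, np.float64(0.468), np.float64(-0.268), np.float64(0.0)), (160, np.float64(0.479), np.float64(-0.27), np.float64(-0.002)), (168, np.float64(0.489), np.float64(-0.271), np.float64(0.001)), (176, np.float64(0.499), np.float64(-0.271), np.float64(0.006)), (184, np.float64(0.509), np.float64(-0.272), np.float64(0.006)), (192, np.float64(0.52), np.float64(-0.273), np.float64(0.007)), (200, np.float64(0.531), np.float64(-0.275), np.float64(0.005)), (208, np.float64(0.542), np.float64(-0.276), np.float64(0.006)), (216, np.float64(0.553), np.float64(-0.277), np.float64(0.005)), (224, np.float64(0.565), np.float64(-0.278), np.float64(0.005)), (232, np.f
[... 3619 characters left out ...]
loat64(0.599), np.float64(-0.226), np.float64(0.018)), (256, np.float64(0.603), np.float64(-0.227), np.float64(0.034)), (264, np.float64(0.614), np.float64(-0.228), np.float64(0.035)), (272, np.float64(0.627), np.float64(-0.229), np.float64(0.033)), (280, np.float64(0.654), np.float64(-0.229), np.float64(0.006)), (288, np.float64(0.666), np.float64(-0.23), np.float64(0.006)), (296, np.float64(0.68), np.float64(-0.231), np.float64(0.006)), (304, np.float64(0.69), np.float64(-0.232), np.float64(0.011)), (312, np.float64(0.703), np.float64(-0.233), np.float64(0.01)), (320, np.float64(0.707), np.float64(-0.234), np.float64(0.024)), (328, np.float64(0.718), np.float64(-0.235), np.float64(0.027))]
```

View pics/w1.png

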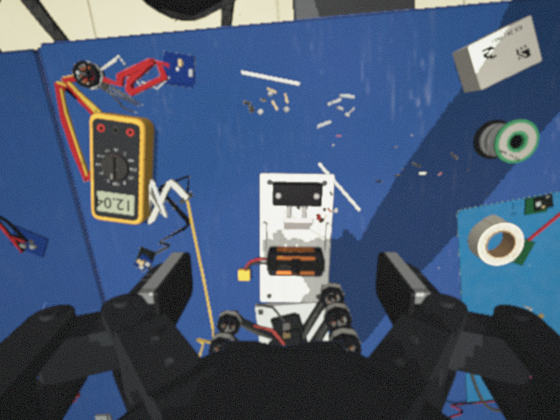

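Wrist view: the jig runs from (260,173) to (330,300), with black housing at (298,190), pad behind it at (298,215), and battery at (296,262). Next I measure the axis, the housing edges and the battery face.

```bash
python3 - <<'E'
from h import *
z=np.load('w1.npz'); p,d=z['p'],z['d']; m=arm.camera_model('wrist'); m['world_from_camera']=z['T']
P=cloud(m,d); v,u=np.mgrid[:420,:560]
hsv=cv2.cvtColor(p,cv2.COLOR_RGB2HSV)
# jig side edges: per row, white-ish non-blue run
blue=((hsv[...,0]>100)&(hsv[...,0]<135)&(hsv[...,1]>120))
L=[];Rr=[]
for r in range(180,296,2):
    w=np.where(~blue[r,250:345])[0]+250
    w2=[c for c in w if .003<P[r,c,2]<.03]
    row=~blue[r]; c=298
    a=c
    while row[a-1] and a>240:a-=1
    b=c
    while row[b+1] and b<350:b+=1
    L.append(onz(m,a-.5,r,.006));Rr.append(onz(m,b+.5,r,.006))
for n,E in(('L',L),('R',Rr)):
    E=np.array(E); 
    k=np.polyfit(E[:,0],E[:,1],1)
    for _ in range(5):
        res=np.abs(E[:,1]-np.polyval(k,E[:,0])); g=res<=max(.002,np.median(res)); k=np.polyfit(E[g,0],E[g,1],1)
    print(n,'slope deg',np.degrees(np.arctan(k[0])).round(2),'y at .57',np.polyval(k,.57).round(4),g.sum())
val=hsv[...,2].astype(int)
for c in (284,291,298,305,312):
    print(c,val[176:280,c].tolist())
E
```

```text
L slope deg -5.91 y at .57 -0.2805 54
R slope deg -5.47 y at .57 -0.1789 45
284 [245, 244, 245, 245, 234, 177, 87, 48, 34, 52, 58, 60, 54, 54, 52, 51, 52, 53, 53, 59, 51, 56, 49, 48, 50, 53, 49, 48, 61, 140, 229, 248, 245, 242, 239, 237, 239, 242, 243, 244, 243, 240, 240, 240, 239, 233, 217, 200, 196, 193, 198, 196, 206, 225, 240, 243, 243, 240, 234, 232, 220, 197, 182, 178, 181, 182, 178, 193, 214, 214, 182, 147, 141, 145, 135, 111, 79, 41, 43, 86, 146, 181, 180, 154, 105, 58, 43, 41, 49, 61, 55, 55, 54, 67, 140, 226, 245, 242, 207, 164, 219, 241, 242, 242]
291 [245, 244, 244, 245, 247, 206, 114, 44, 34, 49, 59, 59, 53, 56, 59, 55, 47, 51, 56, 54, 51, 55, 57, 56, 47, 47, 50, 49, 48, 88, 138, 183, 196, 202, 199, 197, 201, 202, 204, 211, 217, 224, 236, 243, 245, 238, 219, 186, 181, 177, 178, 174, 187, 219, 238, 244, 244, 243, 243, 244, 242, 235, 218, 196, 183, 183, 180, 183, 187, 178, 152, 130, 119, 121, 120, 110, 81, 46, 43, 78, 134, 168, 160, 118, 76, 41, 41, 43, 35, 46, 38, 51, 39, 42, 85, 134, 170, 173, 151, 157, 224, 245, 243, 243]
298 [245, 244, 244, 246, 246, 214, 115, 47, 40, 
[... 706 characters left out ...]
3, 244, 244, 244, 244, 245, 242, 227, 200, 187, 190, 180, 159, 132, 125, 118, 115, 99, 72, 37, 41, 60, 118, 163, 182, 166, 117, 69, 41, 40, 41, 37, 37, 42, 38, 41, 77, 134, 173, 176, 147, 110, 130, 166, 179, 184]
312 [245, 244, 244, 246, 245, 214, 125, 54, 32, 44, 51, 54, 46, 47, 52, 47, 54, 49, 54, 53, 62, 63, 52, 49, 49, 46, 56, 48, 47, 82, 162, 236, 246, 245, 244, 245, 244, 244, 244, 245, 245, 243, 233, 222, 220, 223, 214, 207, 216, 231, 243, 245, 244, 240, 234, 235, 240, 243, 244, 244, 244, 244, 244, 230, 199, 187, 187, 185, 183, 181, 157, 122, 106, 108, 110, 101, 72, 47, 42, 62, 110, 164, 184, 162, 119, 62, 43, 36, 34, 42, 39, 38, 41, 42, 84, 130, 170, 177, 150, 110, 130, 170, 186, 184]
```

View pics/w1b.png

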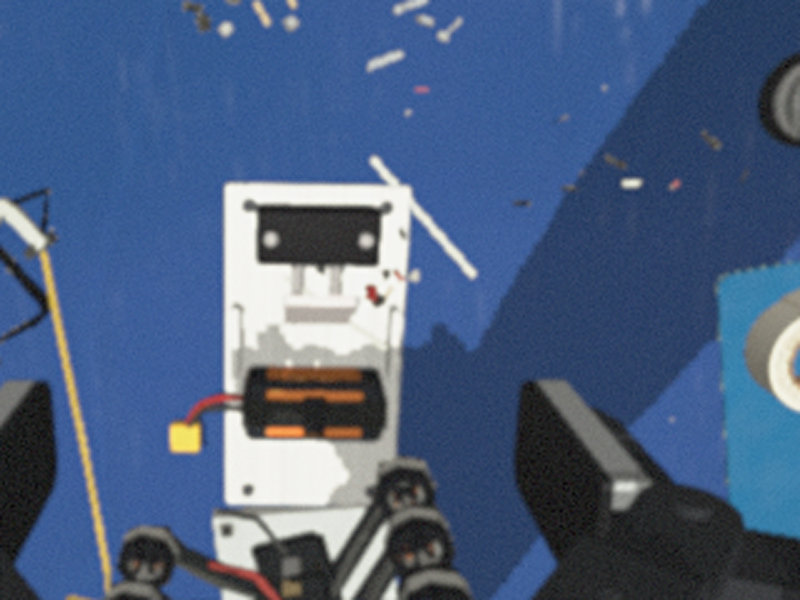

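```bash
python3 - <<'E'
from h import *
z=np.load('w1.npz'); d=z['d']; m=arm.camera_model('wrist'); m['world_from_camera']=z['T']
for n,u,r,h in(('hous back bottom',298,181.7,.006),('hous front top',291,205.2,.026),('pad top front edge',298,228.5,.058),('pad L',284.5,228.5,.058),('pad R',312,228.5,.058),('batt bottom',298,246,.006),('batt topfront',298,253,.033),('battL',268,262,.033),('battR',324,262,.033),('housL',273,195,.026),('housR',322.3,195,.026)):
    print(n,onz(m,u,r,h).round(4))
P=cloud(m,d)
q=P[218:232,286:311]; q=q[(q[...,2]>.03)]; print('pad pts',q.mean(0).round(4),q[:,0].max(),q[:,2].max(),np.sort(q[:,2])[-8:].round(4), q[q[:,2]>.05][:,0].round(4)[:20])
q=P[244:258,286:311].reshape(-1,3); f=q[(q[:,2]>.01)&(q[:,2]<.03)]; print('batt face pts',f[:,0].round(4),'med y',np.median(f[:,1]))
go(.47,.18,.22,172.7)
E
```

```text
hous back bottom [ 0.5103 -0.2222  0.006 ]
hous front top [ 0.536  -0.2338  0.026 ]
pad top front edge [ 0.5565 -0.2278  0.058 ]
pad L [ 0.5552 -0.2438  0.058 ]
pad R [ 0.5579 -0.2112  0.058 ]
batt bottom [ 0.601  -0.2285  0.006 ]
batt topfront [ 0.5994 -0.2296  0.033 ]
battL [ 0.6089 -0.2699  0.033 ]
battR [ 0.615  -0.1964  0.033 ]
housL [ 0.5208 -0.2555  0.026 ]
housR [ 0.5259 -0.1934  0.026 ]
pad pts [ 0.5521 -0.2272  0.0515] 0.568085515811614 0.403656278236412 [0.0588 0.0588 0.0589 0.0589 0.059  0.059  0.4037 0.4037] [0.5429 0.5431 0.543  0.5433 0.5434 0.5435 0.5439 0.5439 0.5437 0.5434
 0.5437 0.4318 0.5441 0.5439 0.5444 0.545  0.544  0.5445 0.5449 0.5445]
batt face pts [0.5967 0.5974 0.5967 0.5968 0.5977 0.5973 0.5982 0.5978 0.5978 0.598
 0.5987 0.5983 0.5987 0.5987 0.5987 0.5991 0.5998 0.5999 0.5994 0.5991
 0.5993 0.5997 0.5996 0.5999 0.5995 0.5973 0.597  0.597  0.5972 0.597
 0.5976 0.5977 0.5973 0.5971 0.598  0.5978 0.5981 0.5984 0.5987 0.5989
 0.5989 0.5987 0.5991 0.5989 0.5991 0.5995 0.5994 0.6001 0.6002 0.6004
 0.5966 0.5972 0.5966 0.5978 0.5975 0.597  0.5975 0.5974 0.5985 0.5979
 0.5979 0.5986 0.5985 0.5985 0.599  0.5988 0.5984 0.5989 0.5991 0.5997
 0.6002 0.5991 0.5994 0.6003 0.6003 0.5972 0.5965 0.5971 0.5976 0.5977
 0.5976 0.5977 0.5984 0.5982 0.5976 0.5983 0.5985 0.5984 0.5983 0.5988
 0.5988 0.5985 0.5994 0.5989 0.5998 0.5997 0.5993 0.5995 0.5998 0.5997
 0.5964 0.5968 0.5969 0.5972 0.597  0.5975 0.5975 0.5979 0.5975 0.5973
 0.5977 0.5977 0.5985 0.5984 0.5985 0.5989 0.5985 0.5989 0.5997 0.5996
 0.5994 0.5993 0.5997 0.6009 0.5999 0.5968 0.5972 0.5974 0.5982 0.5979
 0.5977 0.5979 0.5982 0.5987 0.5982 0.5985 0.5984 0.598  0.5986 0.5987
 0.599  0.5984 0.5991 0.5992 0.5994 0.5994 0.6003 0.5996 0.5997 0.5982
 0.5987 0.5997 0.5999 0.6001 0.6002 0.6003 0.6007] med y -0.22875102212138798
t 2.02 yaw 175.27 shift [0.1573 1.0386 0.1497] turn 0.0286 rows 6.7909894144889975 0.24028348209746422
```

```bash
python3 - <<'E'
from h import *
z=np.load('w1.npz'); d=z['d']; m=arm.camera_model('wrist'); m['world_from_camera']=z['T']
P=cloud(m,d)
for c in(290,298,306): print(c,[(r,(P[r,c,[0,2]]*1000).round(1).tolist()) for r in range(200,234)])
E
```

```text
290 [(200, [529.1, 25.8]), (201, [530.4, 26.1]), (202, [531.6, 26.3]), (203, [532.9, 26.5]), (204, [534.0, 27.3]), (205, [536.0, 24.6]), (206, [538.7, 19.8]), (207, [540.7, 17.3]), (208, [541.3, 20.1]), (209, [543.0, 18.9]), (210, [544.1, 19.6]), (211, [545.6, 19.3]), (212, [546.6, 20.2]), (213, [547.9, 20.5]), (214, [549.7, 19.0]), (215, [551.2, 18.7]), (216, [552.1, 20.2]), (217, [553.8, 19.0]), (218, [543.4, 55.8]), (219, [544.0, 57.9]), (220, [544.8, 59.0]), (221, [546.8, 56.7]), (222, [548.6, 55.0]), (223, [551.1, 51.6]), (224, [553.4, 48.4]), (225, [556.3, 43.9]), (226, [558.2, 42.1]), (227, [561.1, 37.5]), (228, [563.7, 34.0]), (229, [574.6, 7.4]), (230, [576.6, 6.0]), (231, [577.6, 7.2]), (232, [578.7, 8.0]), (233, [580.8, 6.5])]
298 [(200, [529.6, 27.1]), (201, [531.1, 26.5]), (202, [532.4, 26.5]), (203, [533.7, 26.4]), (204, [534.6, 28.0]), (205, [536.6, 25.4]), (206, [540.4, 16.6]), (207, [541.8, 16.6]), (208, [543.0, 17.2]), (209, [544.7, 16.0]), (210, [548.9, 6.1]), (211, [550.4, 5.9]), (212, [551.8, 5.8]), (213, [553.2, 5.9]), (214, [554.9, 5.1]), (215, [556.1, 5.5]), (
[... 428 characters left out ...]
, 25.8]), (202, [533.1, 26.8]), (203, [534.7, 25.8]), (204, [535.6, 27.3]), (205, [537.3, 26.1]), (206, [544.4, 5.4]), (207, [545.4, 6.8]), (208, [547.3, 5.2]), (209, [545.6, 15.7]), (210, [546.6, 17.0]), (211, [547.9, 17.2]), (212, [553.1, 4.6]), (213, [554.2, 5.6]), (214, [555.2, 6.8]), (215, [556.6, 7.0]), (216, [557.8, 7.5]), (217, [559.9, 5.4]), (218, [544.2, 58.0]), (219, [545.7, 57.3]), (220, [546.7, 57.9]), (221, [547.7, 58.8]), (222, [549.4, 57.4]), (223, [552.2, 52.9]), (224, [555.0, 48.3]), (225, [557.1, 46.1]), (226, [560.2, 41.0]), (227, [562.6, 37.9]), (228, [565.0, 35.0]), (229, [568.1, 30.2]), (230, [578.6, 5.4]), (231, [579.6, 6.6]), (232, [581.0, 6.7]), (233, [582.9, 5.6])]
```

Gap is about 30 mm (pad face x≈0.5685, battery face x≈0.5985), so three plates are needed, pushing the pad back about 6 mm. Now to the rack.

>>> jog_arm(
  series=[
    [1, [0.157, 1.0, 0.14], 0.03],
    [1, [0.157, 1.0, 0.14], 0.03],
    [1, [0.157, 1.0, 0.14], 0.03],
    [1, [0.157, 1.0, 0.14], 0.03],
    [1, [0.157, 1.0, 0.14], 0.03],
  ],
)

```text
time_s: 2.65
ee_pos: [0.4748, 0.0711, 0.2372]
orientation: [0.0, 0.065, 0.998, 0.0]
wrist_force: [1.5, 0.1, 0.5]
grip_width: 1.004
grip_force: 0.0
```

>>> jog_arm(
  series=[
    [1, [0.045, 0.3, 0.04], 0],
    [1, [0.045, 0.3, 0.04], 0],
    [1, [0.045, 0.3, 0.04], 0],
  ],
)

```text
time_s: 3.02
ee_pos: [0.4714, 0.194, 0.2205]
orientation: [-0.001, 0.061, 0.998, 0.0]
wrist_force: [-0.5, -0.5, 0.1]
grip_width: 1.004
grip_force: 0.0
```

```bash
python3 - <<'E'
from h import *
p,d,m=grab('wrist','w2'); P=cloud(m,d); go(.47,.18,.22,172.7)
hsv=cv2.cvtColor(p,cv2.COLOR_RGB2HSV)
g=cv2.inRange(hsv,(50,100,40),(88,255,255))
v,u=np.mgrid[:420,:560]; Q=P.copy()
top=(g>0)&(P[...,2]>.072)&(P[...,2]<.09)
k,l,st,ce=cv2.connectedComponentsWithStats(top.astype(np.uint8))
for i in range(1,k):
    if st[i,4]>40:
        uv=np.argwhere(l==i)[:,::-1]; W=onz(m,uv[:,0],uv[:,1],.079)
        r=cv2.minAreaRect((W[:,:2]*1000).astype(np.float32)); print(st[i],ce[i].round(1),np.round(r[0],1),np.round(r[1],1),round(r[2],1), 'z',np.median(P[l==i][:,2]).round(4))
z=np.load('top0.npz'); T=cloud(arm.camera_model('top'),z['d']).reshape(-1,3)
for lo,hi in((.06,.12),(.12,.2),(.2,.3),(.3,.45)):
    s=T[(T[:,2]>lo)&(T[:,2]<hi)&(abs(T[:,1]+.23)<.12)&(T[:,0]>.57)&(T[:,0]<.8)]
    if len(s): print(lo,s[s[:,0].argsort()[:4]].round(3).tolist())
E
```

```text
t 3.08 yaw 172.85 shift [ 0.0006 -0.0308  0.002 ] turn 0.0017 rows 0.1975994727683984 0.014207645341476059
[253 157  41  15 574] [273.5 163.6] [439.6 187.6] [34.5 12.1] 83.0 z 0.079
[254 192  39  15 542] [273.3 199.1] [470.6 183.5] [33.8 12.9] 83.0 z 0.0789
[255 225  38  16 541] [273.9 232.9] [502.1 179.7] [34.1 14.6] 82.9 z 0.0789
[256 257  36  15 501] [273.2 264.1] [533.4 175.6] [33.2 14.5] 82.9 z 0.079
0.06 [[0.647, -0.19, 0.089], [0.648, -0.193, 0.087], [0.649, -0.186, 0.079], [0.649, -0.197, 0.079]]
0.12 [[0.647, -0.192, 0.179], [0.648, -0.189, 0.177], [0.648, -0.186, 0.133], [0.648, -0.189, 0.133]]
0.2 [[0.648, -0.19, 0.231], [0.648, -0.193, 0.218], [0.648, -0.193, 0.268], [0.648, -0.191, 0.279]]
0.3 [[0.647, -0.191, 0.316], [0.648, -0.19, 0.313], [0.648, -0.188, 0.323], [0.648, -0.19, 0.323]]
```

View pics/w2.png

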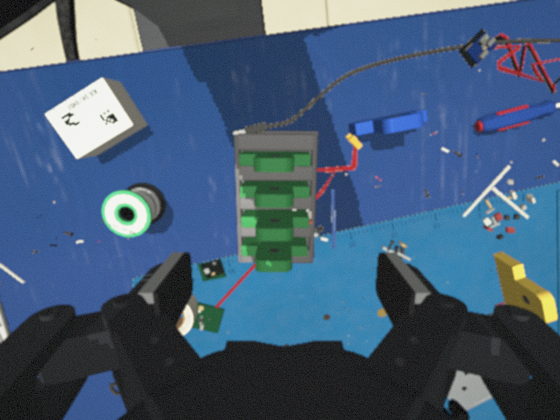

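Plates sit at x 440/471/502/533 mm, tops at z = 0.079 and 31.5 mm apart, as they should be. I take the farthest one first, (273,264) in this view.

```bash
python3 -c "
from h import *
go(.5334,.1756,.13,172.9);go(.5334,.1756,.065,172.9)"
```

```text
t 3.08 yaw 172.85 shift [-0.1583 -0.0218  0.2268] turn -0.0005 rows 1.775766334742912 0.004483943443572265
t 3.08 yaw 172.85 shift [-0.1584 -0.0217  0.3893] turn -0.0005 rows 2.693755288412867 0.004483943443572265
```

>>> jog_arm(
  series=[
    [1, [-0.1583, -0.0218, 0.2], 0],
    [1, [-0.1583, -0.0218, 0.2], 0],
    [1, [-0.1583, -0.0218, 0.3], 0],
    [1, [-0.1583, -0.0218, 0.3893], 0],
    [1, [-0.1583, -0.0218, 0.3893], 0],
  ],
)

```text
time_s: 3.7
ee_pos: [0.5314, 0.1717, 0.0628]
orientation: [-0.004, 0.065, 0.998, -0.001]
wrist_force: [-0.2, -0.0, -0.8]
grip_width: 0.998
grip_force: 0.0
```

>>> jog_arm(
  series=[
    [-1, [0, 0, 0], 0],
    [-1, [0, 0, 0], 0],
    [-1, [0, 0, 0], 0],
    [-1, [0, 0, 0], 0],
    [-1, [0, 0, 0], 0],
  ],
  newtons=80,
)

```text
time_s: 4.32
ee_pos: [0.5362, 0.1743, 0.0678]
orientation: [0.002, 0.063, 0.998, 0.0]
wrist_force: [0.0, 0.3, 6.0]
grip_width: 0.406
grip_force: 80.4
```

>>> jog_arm(
  series=[
    [-1, [0, 0, -0.05], 0],
    [-1, [0, 0, -0.15], 0],
    [-1, [0, 0, -0.28], 0],
    [-1, [0, 0, -0.28], 0],
  ],
)

```text
time_s: 4.82
ee_pos: [0.5379, 0.1748, 0.183]
orientation: [0.005, 0.063, 0.998, 0.001]
wrist_force: [0.6, -0.2, -1.6]
grip_width: 0.404
grip_force: 80.1
```

```bash
python3 - <<'E'
from h import *
o=arm.get_obs();print(o['ee_pos'],o['wrist_force'],o['qd'].round(3))
p,d,m=grab('wrist','w3'); P=cloud(m,d)
o,R=tool();print(o['ee_pos'])
hsv=cv2.cvtColor(p,cv2.COLOR_RGB2HSV); g=cv2.inRange(hsv,(50,100,40),(88,255,255))>0
q=P[g]; q=(q-o['ee_pos'])@R; q=q[(abs(q[:,0])<.02)&(abs(q[:,1])<.045)&(abs(q[:,2])<.08)]
print('tool-frame plate min/max',np.percentile(q,[1,50,99],axis=0).round(4))
t=q[q[:,2]<np.percentile(q[:,2],1)+.004]; print('top',t.mean(0),t.min(0),t.max(0))
go(.568,-.2265,.16,174.3); print(arm.get_obs()['joints'].round(2))
E
```

```text
[0.53794121 0.17482279 0.18302915] [ 0.64888358 -0.23591534 -1.57285185] [-0.     0.042 -0.076 -0.029 -0.    -0.   ]
[0.53602636 0.17440808 0.18036231]
tool-frame plate min/max [[-0.007  -0.0335 -0.0153]
 [ 0.0045 -0.0003  0.0025]
 [ 0.0053  0.0325  0.0502]]
top [-0.00049888 -0.00071443 -0.01392923] [-0.00783474 -0.03535552 -0.02951709] [ 0.01079876  0.01676877 -0.01128895]
t 4.88 yaw 172.76 shift [-0.2054 -0.9843  0.0503] turn -0.0172 rows 6.443139043915436 0.14432131246725918
[ 0.2   0.21 -0.26  1.09 -0.    0.33]
```

View pics/w3.png

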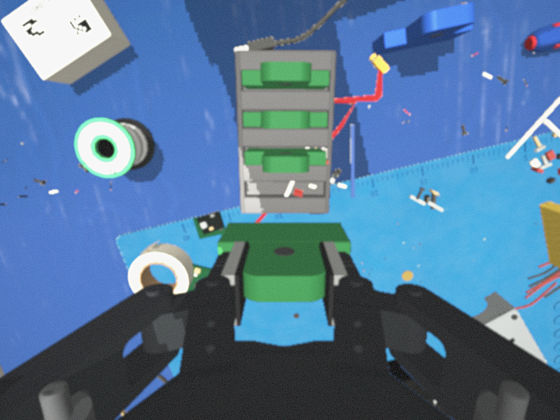

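Plate held squarely: its top is 14.5 mm behind the TCP, so its bottom is 55.5 mm ahead. Travelling to above the gap.

```bash
python3 -c "
from h import *
go(.5885,-.2305,.14,174.3)"
```

```text
t 4.88 yaw 172.76 shift [-0.2572 -0.9878  0.1005] turn -0.0172 rows 6.5645476460265115 0.14432131246725918
```

>>> jog_arm(
  series=[
    [-1, [-0.257, -0.988, 0.1], -0.017],
    [-1, [-0.257, -0.988, 0.1], -0.017],
    [-1, [-0.257, -0.988, 0.1], -0.017],
    [-1, [-0.257, -0.988, 0.1], -0.017],
    [-1, [-0.257, -0.988, 0.1], -0.017],
  ],
)

```text
time_s: 5.5
ee_pos: [0.5726, -0.136, 0.1452]
orientation: [-0.001, 0.05, 0.999, 0.001]
wrist_force: [1.4, 0.1, -1.0]
grip_width: 0.399
grip_force: 80.2
```

```bash
python3 -c "
from h import *
go(.5885,-.2305,.14,174.3)"
```

```text
t 5.5 yaw 174.28 shift [-0.0633 -0.2312  0.0125] turn -0.0002 rows 1.5360963807458299 0.0016193797745989067
```

>>> jog_arm(
  series=[
    [-1, [-0.063, -0.231, 0.0125], 0],
    [-1, [-0.063, -0.231, 0.0125], 0],
    [-1, [-0.063, -0.231, 0.0125], 0],
    [-1, [-0.063, -0.231, 0.0125], 0],
    [-1, [-0.063, -0.231, 0.0125], 0],
  ],
)

```text
time_s: 6.12
ee_pos: [0.5891, -0.2274, 0.1415]
orientation: [-0.001, 0.049, 0.999, 0.0]
wrist_force: [-0.2, 0.7, -1.1]
grip_width: 0.404
grip_force: 80.3
```

```bash
python3 - <<'E'
from h import *
go(.5885,-.2305,.14,174.3);
p,d,m=grab('wrist'); P=cloud(m,d)
go(.5885,-.2305,.085,174.3);go(.5885,-.2305,.0635,174.3)
hsv=cv2.cvtColor(p,cv2.COLOR_RGB2HSV)
cv2.imwrite('pics/w4.png',cv2.cvtColor(p,cv2.COLOR_RGB2BGR)); np.savez('w4.npz',p=p,d=d,T=m['world_from_camera'])
# slope profile along centre
o,R=tool()
ex=np.array([.995,-.099]);ey=np.array([.099,.995]);B=np.array([.5985,-.2315])
J=np.dstack([(P[...,:2]-B)@ex,(P[...,:2]-B)@ey,P[...,2]])
s=J[(J[...,2]>.032)&(J[...,2]<.056)&(abs(J[...,1])<.03)&(J[...,0]<-.025)&(J[...,0]>-.055)]
x0=s[:,0]+(s[:,2]-.028)*.7
print(len(s),np.median(x0),np.percentile(x0,[10,90]),'y range',np.percentile(s[:,1],[1,99]))
h=J[(J[...,2]>.022)&(J[...,2]<.03)&(J[...,0]<-.055)&(J[...,0]>-.1)&(abs(J[...,1])<.05)]
print('hous',np.percentile(h,[2,98],axis=0).round(4))
E
```

```text
t 6.12 yaw 174.36 shift [ 0.0007 -0.0078  0.0038] turn 0.0007 rows 0.05582085044839144 0.005686211578661166
t 6.17 yaw 174.37 shift [ 0.0011 -0.0078  0.1419] turn 0.0008 rows 0.9097587293536593 0.006498964799561691
t 6.17 yaw 174.37 shift [ 0.0011 -0.0079  0.1957] turn 0.0008 rows 1.2533784962860004 0.006498964799561691
892 -0.030075669238328932 [-0.03075829 -0.02961582] y range [-0.01807082  0.01504388]
hous [[-0.09   -0.0319  0.0236]
 [-0.0608  0.0288  0.029 ]]
```

View pics/w4.png

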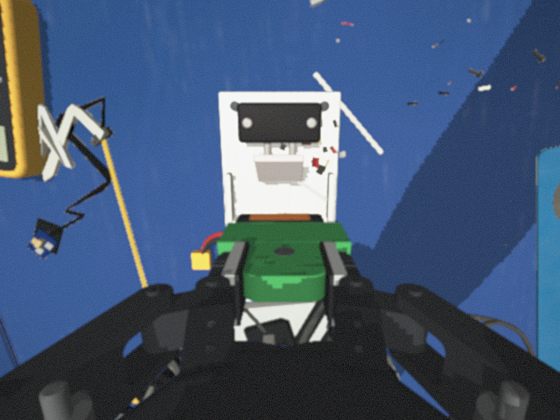

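Wrist view: the plate is centred over the gap between rails at (230,190) and (332,190). The pad base is 30.1 mm from the battery, and the centre line is 1.5 mm further to -y than I had. Correcting that and going down.

>>> jog_arm(
  series=[
    [-1, [0.001, -0.012, 0.05], 0],
    [-1, [0.001, -0.012, 0.12], 0],
    [-1, [0.001, -0.012, 0.16], 0],
    [-1, [0.001, -0.012, 0.195], 0],
    [-1, [0.001, -0.012, 0.195], 0],
  ],
)

```text
time_s: 6.8
ee_pos: [0.5897, -0.2337, 0.0648]
orientation: [0.001, 0.05, 0.999, -0.0]
wrist_force: [0.9, 0.5, -0.4]
grip_width: 0.4
grip_force: 80.5
```

```bash
python3 - <<'E'
from h import *
o,R=tool();print(o['ee_pos'].round(4),o['wrist_force'].round(1));go(.5884,-.2321,.0615,174.3)
E
```

```text
[ 0.5897 -0.2337  0.0648] [ 0.9  0.5 -0.4]
t 6.8 yaw 174.31 shift [0.0036 0.0037 0.0083] turn 0.0001 rows 0.0624486217617545 0.0009849879967544304
```

>>> jog_arm(
  series=[
    [-1, [0, 0.003, 0.005], 0],
    [-1, [0, 0.003, 0.01], 0],
    [-1, [0, 0.003, 0.01], 0],
  ],
)

```text
time_s: 7.18
ee_pos: [0.5902, -0.2337, 0.0647]
orientation: [0.001, 0.05, 0.999, -0.001]
wrist_force: [-6.1, 0.2, 18.7]
grip_width: 0.402
grip_force: 83.1
```

Contact at z = 0.0647 means the plate is on the floor; the offset seen in the rack (0.0678-0.009+0.006) agrees. Now ease it toward the battery.

>>> jog_arm(
  series=[
    [-1, [0, 0, -0.008], 0],
    [-1, [-0.004, 0, -0.008], 0],
    [-1, [-0.008, 0, -0.008], 0],
    [-1, [-0.008, 0, -0.008], 0],
  ],
)

```text
time_s: 7.68
ee_pos: [0.5911, -0.233, 0.0647]
orientation: [-0.001, 0.05, 0.999, -0.0]
wrist_force: [-6.1, 1.0, 12.7]
grip_width: 0.403
grip_force: 81.9
```

>>> jog_arm(
  series=[
    [0.4, [0, 0, 0], 0],
    [0.4, [0, 0, 0], 0],
    [0.4, [0, 0, -0.02], 0],
    [0.4, [0, 0, -0.15], 0],
    [0.4, [0, 0, -0.3], 0],
  ],
)

```text
time_s: 8.3
ee_pos: [0.5912, -0.2323, 0.1833]
orientation: [-0.001, 0.05, 0.999, 0.001]
wrist_force: [1.6, -1.7, -0.3]
grip_width: 0.696
grip_force: 0.0
```

```bash
python3 - <<'E'
from h import *
p,d,m=grab('wrist','w5'); P=cloud(m,d);o,R=tool()
B=np.array([.5983,-.2330]);ex=np.array([.995,-.099]);ey=np.array([.099,.995])
J=np.dstack([(P[...,:2]-B)@ex,(P[...,:2]-B)@ey,P[...,2]])
hsv=cv2.cvtColor(p,cv2.COLOR_RGB2HSV); g=cv2.inRange(hsv,(50,100,40),(88,255,255))>0
q=J[g&(abs(J[...,0])<.05)&(abs(J[...,1])<.05)]
t=q[q[:,2]>.07]; print('top z',np.median(t[:,2]),'x',np.percentile(t[:,0],[3,50,97]),'y',np.percentile(t[:,1],[2,98]))
f=q[(q[:,2]<.068)&(q[:,2]>.045)&(abs(q[:,1])<.012)]; print('face',np.polyfit(f[:,2],f[:,0],1) if len(f)>9 else len(f), len(f), f[:,0].mean())
go(.535,-.05,.17,173); go(.5025,.1795,.16,172.9)
E
```

```text
top z 0.07597855481171394 x [-0.01364289 -0.00838586 -0.00178952] y [-0.01811426  0.01438099]
face [ 0.00734754 -0.01399761] 148 -0.013573993587246836
t 8.35 yaw 174.29 shift [0.1994 0.4448 0.0561] turn 0.0143 rows 3.1402591841753122 0.12028041356758387
t 8.35 yaw 174.29 shift [0.3376 1.0077 0.0768] turn 0.0154 rows 6.819503871938193 0.1296262079601067
```

>>> jog_arm(
  series=[
    [1, [0.3376, 1.0, 0.077], 0.015],
    [1, [0.3376, 1.0, 0.077], 0.015],
    [1, [0.3376, 1.0, 0.077], 0.015],
    [1, [0.3376, 1.0, 0.077], 0.015],
    [1, [0.3376, 1.0, 0.077], 0.015],
  ],
)

```text
time_s: 8.98
ee_pos: [0.5222, 0.0727, 0.1609]
orientation: [0.001, 0.062, 0.998, 0.0]
wrist_force: [-0.1, 0.2, -0.3]
grip_width: 0.996
grip_force: 0.0
```

```bash
python3 -c "
from h import *
go(.5021,.1775,.13,172.9);go(.5021,.1775,.067,172.9)"
```

```text
t 8.97 yaw 172.91 shift [0.0823 0.2537 0.0773] turn 0.0001 rows 1.7770096255902421 0.0005369233799157636
t 8.97 yaw 172.91 shift [0.0825 0.2536 0.2348] turn 0.0001 rows 2.274014757431977 0.0005369233799157636
```

>>> jog_arm(
  series=[
    [1, [0.0785, 0.254, 0.06], 0],
    [1, [0.0785, 0.254, 0.06], 0],
    [1, [0.0785, 0.254, 0.06], 0],
    [1, [0.0785, 0.254, 0.15], 0],
    [1, [0.0785, 0.254, 0.235], 0],
  ],
)

```text
time_s: 9.6
ee_pos: [0.5052, 0.1751, 0.0668]
orientation: [0.001, 0.062, 0.998, 0.0]
wrist_force: [0.3, 0.4, -0.2]
grip_width: 0.998
grip_force: 0.0
```

```bash
python3 -c "
from h import *
go(.504,.178,.067,172.9)"
```

```text
t 9.6 yaw 172.89 shift [ 0.0038  0.0068 -0.0006] turn -0.0001 rows 0.04969006851239535 0.0005583665169894214
```

>>> jog_arm(
  series=[
    [-1, [0.003, 0.006, 0], 0],
    [-1, [0.003, 0.006, 0], 0],
    [-1, [0.003, 0.006, 0], 0],
    [-1, [0.003, 0.006, 0], 0],
    [-1, [0.003, 0.006, 0], 0],
  ],
)

```text
time_s: 10.22
ee_pos: [0.5051, 0.1784, 0.0688]
orientation: [0.002, 0.062, 0.998, 0.0]
wrist_force: [0.6, -0.4, 6.6]
grip_width: 0.402
grip_force: 80.3
```

>>> jog_arm(
  series=[
    [-1, [0, 0, -0.05], 0],
    [-1, [0, 0, -0.15], 0],
    [-1, [0, 0, -0.25], 0],
    [-1, [0, 0, -0.25], 0],
  ],
)

```text
time_s: 10.72
ee_pos: [0.5059, 0.1787, 0.1708]
orientation: [0.004, 0.062, 0.998, 0.001]
wrist_force: [0.7, 0.3, -1.2]
grip_width: 0.4
grip_force: 80.2
```

```bash
cat >> h.py <<'E'
def held(name):
    p,d,m=grab('wrist',name); P=cloud(m,d); o,R=tool()
    hsv=cv2.cvtColor(p,cv2.COLOR_RGB2HSV); g=cv2.inRange(hsv,(50,100,40),(88,255,255))>0
    q=(P[g]-o['ee_pos'])@R; q=q[(abs(q[:,0])<.02)&(abs(q[:,1])<.045)&(abs(q[:,2])<.08)]
    f=q[(q[:,2]>.0)&(q[:,2]<.02)&(abs(q[:,1])<.012)]
    print('cam-side face x',np.median(f[:,0]).round(4),'slope',np.polyfit(f[:,2],f[:,0],1)[0].round(3),'y',np.percentile(q[:,1],[1,99]).round(4),'top z',np.percentile(q[:,2],2).round(4))
E
python3 - <<'E'
from h import *
held('w6')
go(.578,-.231,.15,174.3)
E
```

```text
cam-side face x 0.0055 slope 0.007 y [-0.0335  0.0325] top z -0.0134
t 10.78 yaw 172.92 shift [-0.3088 -0.9931  0.0463] turn -0.0153 rows 6.662388877427162 0.128554702319213
```

>>> jog_arm(
  series=[
    [-1, [-0.3088, -0.993, 0.046], -0.015],
    [-1, [-0.3088, -0.993, 0.046], -0.015],
    [-1, [-0.3088, -0.993, 0.046], -0.015],
    [-1, [-0.3088, -0.993, 0.046], -0.015],
    [-1, [-0.3088, -0.993, 0.046], -0.015],
  ],
)

```text
time_s: 11.4
ee_pos: [0.5569, -0.1307, 0.1509]
orientation: [-0.001, 0.05, 0.999, 0.001]
wrist_force: [0.7, -0.1, -0.1]
grip_width: 0.403
grip_force: 80.3
```

```bash
python3 -c "
from h import *
go(.5772,-.2309,.145,174.3)"
```

```text
t 11.4 yaw 174.27 shift [-0.0755 -0.2442  0.0144] turn -0.0003 rows 1.6383663306916674 0.002379476538313105
```

>>> jog_arm(
  series=[
    [-1, [-0.075, -0.244, 0.014], 0],
    [-1, [-0.075, -0.244, 0.014], 0],
    [-1, [-0.075, -0.244, 0.014], 0],
    [-1, [-0.075, -0.244, 0.014], 0],
    [-1, [-0.075, -0.244, 0.014], 0],
  ],
)

```text
time_s: 12.02
ee_pos: [0.5775, -0.2277, 0.1465]
orientation: [-0.001, 0.049, 0.999, 0.001]
wrist_force: [0.2, 0.5, -0.6]
grip_width: 0.4
grip_force: 80.4
```

```bash
python3 - <<'E'
from h import *
go(.5772,-.2309,.09,174.3);go(.5772,-.2309,.067,174.3)
E
```

```text
t 12.03 yaw 174.36 shift [-0.0004 -0.0083  0.1412] turn 0.0006 rows 0.905019296687375 0.005241658384072622
t 12.03 yaw 174.36 shift [-0.0005 -0.0083  0.1987] turn 0.0006 rows 1.2725855617384914 0.005241658384072622
```

>>> jog_arm(
  series=[
    [-1, [0.001, -0.008, 0.03], 0],
    [-1, [0.001, -0.008, 0.03], 0],
    [-1, [0.001, -0.008, 0.1], 0],
    [-1, [0.001, -0.008, 0.15], 0],
    [-1, [0.001, -0.008, 0.15], 0],
  ],
)

```text
time_s: 12.65
ee_pos: [0.5762, -0.2315, 0.0854]
orientation: [-0.002, 0.05, 0.999, 0.001]
wrist_force: [-0.8, 0.6, -1.8]
grip_width: 0.404
grip_force: 80.6
```

```bash
python3 - <<'E'
from h import *
print(arm.get_obs()['wrist_force']);go(.5772,-.2309,.067,174.3)
E
```

```text
[-0.837059    0.61517698 -1.84395723]
t 12.65 yaw 174.29 shift [-0.0026  0.0016  0.0459] turn -0.0001 rows 0.29453454506311966 0.0009575921475485413
```

>>> jog_arm(
  series=[
    [-1, [-0.001, 0.001, 0.02], 0],
    [-1, [-0.001, 0.001, 0.04], 0],
    [-1, [-0.001, 0.001, 0.054], 0],
    [-1, [-0.001, 0.001, 0.06], 0],
    [-1, [-0.001, 0.001, 0.06], 0],
  ],
)

```text
time_s: 13.28
ee_pos: [0.5784, -0.2323, 0.0663]
orientation: [0.0, 0.05, 0.999, -0.001]
wrist_force: [-5.7, 2.3, 11.9]
grip_width: 0.4
grip_force: 84.4
```

>>> jog_arm(
  series=[
    [-1, [0, 0, -0.004], 0],
    [-1, [-0.004, 0, -0.004], 0],
    [-1, [-0.006, 0, -0.004], 0],
    [-1, [-0.006, 0, -0.004], 0],
  ],
)

```text
time_s: 13.78
ee_pos: [0.579, -0.2324, 0.0664]
orientation: [-0.002, 0.05, 0.999, -0.0]
wrist_force: [-7.6, 1.3, 11.4]
grip_width: 0.402
grip_force: 83.9
```

>>> jog_arm(
  series=[
    [0.4, [0, 0, 0], 0],
    [0.4, [0, 0, 0], 0],
    [0.4, [0, 0, -0.02], 0],
    [0.4, [0, 0, -0.15], 0],
    [0.4, [0, 0, -0.3], 0],
  ],
)

```text
time_s: 14.4
ee_pos: [0.5796, -0.2318, 0.185]
orientation: [-0.001, 0.05, 0.999, 0.001]
wrist_force: [1.2, -0.3, 0.1]
grip_width: 0.703
grip_force: 0.0
```

```bash
cat >> h.py <<'E'
def row(name):
    p,d,m=grab('wrist',name); P=cloud(m,d);o,R=tool()
    B=np.array([.5983,-.2330]);ex=np.array([.995,-.099]);ey=np.array([.099,.995])
    J=np.dstack([(P[...,:2]-B)@ex,(P[...,:2]-B)@ey,P[...,2]])
    hsv=cv2.cvtColor(p,cv2.COLOR_RGB2HSV); g=cv2.inRange(hsv,(50,100,40),(88,255,255))>0
    q=J[g&(abs(J[...,0])<.05)&(abs(J[...,1])<.05)]
    t=q[q[:,2]>.07]; print('top z',np.percentile(t[:,2],[5,50,95]).round(4),'x',np.percentile(t[:,0],[3,50,97]).round(4),'y',np.percentile(t[:,1],[2,98]).round(4))
    for a in np.arange(-.045,0,.003):
        s=t[(t[:,0]>=a)&(t[:,0]<a+.003)]
        if len(s)>5: print(round(a*1000),len(s),np.median(s[:,2]).round(4))
    f=q[(q[:,2]<.066)&(q[:,2]>.045)&(abs(q[:,1])<.012)]; print('rear face',np.polyfit(f[:,2],f[:,0],1).round(4),len(f),f[:,0].mean().round(4))
    s=J[(J[...,2]>.032)&(J[...,2]<.056)&(abs(J[...,1])<.03)&(J[...,0]<f[:,0].mean()-.004)&(J[...,0]>-.065)&~g]
    print('pad face',np.median(s[:,0]+(s[:,2]-.028)*.7).round(4),len(s))
E
python3 - <<'E'
from h import *
row('w7')
go(.4733,.182,.16,172.9)
E
```

```text
top z [0.0719 0.0759 0.0772] x [-0.0267 -0.0108  0.001 ] y [-0.0189  0.0141]
-27 205 0.0756
-24 161 0.0761
-21 155 0.0759
-18 167 0.0758
-15 8 0.0747
-12 175 0.0742
-9 153 0.0765
-6 138 0.0762
-3 149 0.076
rear face [ 0.4951 -0.0524] 154 -0.0234
pad face -0.0301 608
t 14.45 yaw 174.29 shift [0.3819 1.0084 0.0796] turn 0.0154 rows 6.920167089398294 0.12983949626249858
```

View pics/w7.png

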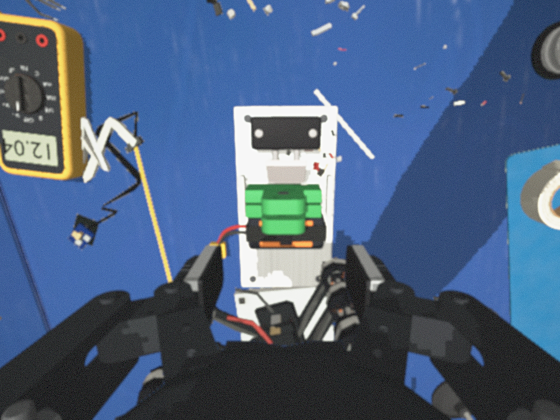

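Both plates are fully down: tops at z = 0.076, tabs at (284,200) and (284,222). They stand upright with about 2 mm of slack for the spring to close, and the pad is still free at -30 mm. Third plate next, gripped 3 mm rearward so the fingers stay clear of plate 2.

>>> jog_arm(
  series=[
    [1, [0.386, 1.0, 0.08], 0.015],
    [1, [0.386, 1.0, 0.08], 0.015],
    [1, [0.386, 1.0, 0.08], 0.015],
    [1, [0.386, 1.0, 0.08], 0.015],
    [1, [0.386, 1.0, 0.08], 0.015],
  ],
)

```text
time_s: 15.08
ee_pos: [0.4976, 0.07, 0.162]
orientation: [0.001, 0.062, 0.998, 0.0]
wrist_force: [0.3, 0.2, -0.6]
grip_width: 1.0
grip_force: 0.0
```

```bash
python3 -c "
from h import *
go(.4713,.1824,.067,172.9)"
```

```text
t 15.07 yaw 172.9 shift [0.1003 0.2706 0.2374] turn 0.0 rows 2.39149459532154 0.0001882508297512686
```

>>> jog_arm(
  series=[
    [1, [0.1, 0.274, 0.06], 0],
    [1, [0.1, 0.274, 0.06], 0],
    [1, [0.1, 0.274, 0.06], 0],
    [1, [0.1, 0.274, 0.15], 0],
    [1, [0.1, 0.274, 0.237], 0],
  ],
)

```text
time_s: 15.7
ee_pos: [0.4731, 0.1816, 0.067]
orientation: [0.002, 0.062, 0.998, 0.0]
wrist_force: [-0.2, 0.4, -0.7]
grip_width: 1.0
grip_force: 0.0
```

```bash
python3 -c "
from h import *
go(.4713,.1824,.067,172.9)"
```

```text
t 15.7 yaw 172.91 shift [ 0.0048  0.0013 -0.    ] turn 0.0001 rows 0.03167697266368861 0.0007307259402981349
```

>>> jog_arm(
  series=[
    [1, [0.005, 0.001, 0], 0],
    [-1, [0.005, 0.001, 0], 0],
    [-1, [0.005, 0.001, 0], 0],
    [-1, [0.005, 0.001, 0], 0],
    [-1, [0.005, 0.001, 0], 0],
  ],
  newtons=100,
)

```text
time_s: 16.32
ee_pos: [0.4716, 0.1829, 0.0686]
orientation: [0.002, 0.062, 0.998, 0.001]
wrist_force: [0.3, 0.9, 6.6]
grip_width: 0.392
grip_force: 100.3
```

>>> jog_arm(
  series=[
    [-1, [0, 0, 0], 0],
    [-1, [0, 0, -0.05], 0],
    [-1, [0, 0, -0.15], 0],
    [-1, [0, 0, -0.25], 0],
    [-1, [0, 0, -0.25], 0],
  ],
)

```text
time_s: 16.95
ee_pos: [0.4726, 0.1833, 0.1707]
orientation: [0.004, 0.062, 0.998, 0.001]
wrist_force: [0.1, -0.4, -1.1]
grip_width: 0.397
grip_force: 99.9
```

```bash
python3 - <<'E'
from h import *
held('w8')
go(.5643,-.2307,.15,174.3)
E
```

```text
cam-side face x 0.0037 slope 0.004 y [-0.0332  0.0327] top z -0.0136
t 17.0 yaw 172.93 shift [-0.3588 -0.9974  0.0463] turn -0.0152 rows 6.790249935134965 0.1281968977477038
```

>>> jog_arm(
  series=[
    [-1, [-0.3545, -0.997, 0.046], -0.015],
    [-1, [-0.3545, -0.997, 0.046], -0.015],
    [-1, [-0.3545, -0.997, 0.046], -0.015],
    [-1, [-0.3545, -0.997, 0.046], -0.015],
    [-1, [-0.3545, -0.997, 0.046], -0.015],
  ],
)

```text
time_s: 17.62
ee_pos: [0.536, -0.1238, 0.1513]
orientation: [-0.001, 0.05, 0.999, 0.001]
wrist_force: [0.7, -0.6, -1.5]
grip_width: 0.395
grip_force: 100.1
```

```bash
python3 -c "
from h import *
go(.5625,-.2305,.145,174.3)"
```

```text
t 17.62 yaw 174.27 shift [-0.0926 -0.2588  0.0152] turn -0.0003 rows 1.7615180998425075 0.002767901302487109
```

>>> jog_arm(
  series=[
    [-1, [-0.0925, -0.266, 0.015], 0],
    [-1, [-0.0925, -0.266, 0.015], 0],
    [-1, [-0.0925, -0.266, 0.015], 0],
    [-1, [-0.0925, -0.266, 0.015], 0],
    [-1, [-0.0925, -0.266, 0.015], 0],
  ],
)

```text
time_s: 18.25
ee_pos: [0.5624, -0.2301, 0.1463]
orientation: [-0.001, 0.049, 0.999, 0.001]
wrist_force: [0.1, 0.7, -0.7]
grip_width: 0.397
grip_force: 100.3
```

```bash
python3 - <<'E'
from h import *
go(.5625,-.2305,.11,174.3)
p,d,m=grab('wrist','w9');P=cloud(m,d)
B=np.array([.5983,-.2330]);ex=np.array([.995,-.099]);ey=np.array([.099,.995])
J=np.dstack([(P[...,:2]-B)@ex,(P[...,:2]-B)@ey,P[...,2]])
g=cv2.inRange(cv2.cvtColor(p,cv2.COLOR_RGB2HSV),(50,100,40),(88,255,255))>0
q=J[g&(abs(J[...,1])<.03)&(abs(J[...,0]+.03)<.04)]
lo=q[(q[:,2]<.078)&(q[:,2]>.07)]; print('standing tops x',np.percentile(lo[:,0],[2,98]) if len(lo) else 0,len(lo))
hi=q[(q[:,2]>.115)&(q[:,2]<.14)&(abs(q[:,1])<.012)]; print('held rear face',np.percentile(hi[:,0],[5,50,95]),len(hi))
E
```

```text
t 18.25 yaw 174.36 shift [-0.0004 -0.001   0.0908] turn 0.0006 rows 0.5810167326921991 0.005430326061364467
standing tops x 0 0
held rear face [-0.04184627 -0.04142206 -0.04097486] 821
```

>>> jog_arm(
  series=[
    [-1, [-0.003, -0.001, 0.03], 0],
    [-1, [-0.003, -0.001, 0.06], 0],
    [-1, [-0.003, -0.001, 0.09], 0],
    [-1, [-0.003, -0.001, 0.11], 0],
    [-1, [-0.003, -0.001, 0.13], 0],
  ],
)

```text
time_s: 18.92
ee_pos: [0.5655, -0.2327, 0.0951]
orientation: [0.001, 0.05, 0.999, -0.0]
wrist_force: [1.5, -1.4, 1.8]
grip_width: 0.4
grip_force: 100.5
```

```bash
python3 - <<'E'
from h import *
o=arm.get_obs();print(o['wrist_force'],o['ft_torque']);go(.5635,-.2305,.066,174.3)
E
```

```text
[ 1.53570621 -1.36412841  1.76294253] [-6.91497435e-04 -4.42763860e-01 -1.85686082e-04]
t 18.93 yaw 174.27 shift [0.0055 0.0049 0.0726] turn -0.0003 rows 0.4672737646086212 0.0026293199180246105
```

>>> jog_arm(
  series=[
    [-1, [0.001, 0.004, 0.02], 0],
    [-1, [0.001, 0.004, 0.035], 0],
    [-1, [0.001, 0.004, 0.05], 0],
    [-1, [0.001, 0.004, 0.06], 0],
    [-1, [0.001, 0.004, 0.068], 0],
  ],
)

```text
time_s: 19.55
ee_pos: [0.5655, -0.2311, 0.0697]
orientation: [0.001, 0.05, 0.999, -0.0]
wrist_force: [-0.3, 1.3, 12.6]
grip_width: 0.399
grip_force: 103.3
```

```bash
python3 - <<'E'
from h import *
o=arm.get_obs();print(o['wrist_force'],o['ft_torque']);go(.5635,-.2305,.066,174.3)
E
```

```text
[-0.34910532  1.29430798 12.63008153] [ 0.33683429 -0.08312221  0.00674036]
t 19.55 yaw 174.29 shift [0.0052 0.001  0.0092] turn -0.0001 rows 0.06774398448920257 0.001097424133263834
```

>>> jog_arm(
  series=[
    [-1, [0, 0, 0.008], 0],
    [-1, [0, 0, 0.014], 0],
    [-1, [0, 0, 0.018], 0],
    [-1, [0, 0, 0.018], 0],
  ],
)

```text
time_s: 20.05
ee_pos: [0.5656, -0.2312, 0.0656]
orientation: [0.002, 0.05, 0.999, -0.001]
wrist_force: [-4.8, 3.8, 26.6]
grip_width: 0.398
grip_force: 106.1
```

>>> jog_arm(
  series=[
    [-1, [0, 0, -0.006], 0],
    [-1, [-0.006, 0, -0.006], 0],
    [-1, [-0.008, 0, -0.006], 0],
    [-1, [-0.008, 0, -0.006], 0],
  ],
)

```text
time_s: 20.55
ee_pos: [0.5661, -0.2311, 0.0657]
orientation: [-0.001, 0.05, 0.999, -0.001]
wrist_force: [-5.8, 2.2, 20.2]
grip_width: 0.398
grip_force: 104.9
```

>>> jog_arm(
  series=[
    [0.4, [-0.006, 0, 0], 0],
    [0.4, [-0.006, 0, 0], 0],
    [0.4, [-0.006, 0, -0.03], 0],
    [0.4, [-0.006, 0, -0.15], 0],
    [0.4, [-0.006, 0, -0.3], 0],
  ],
)

```text
time_s: 21.18
ee_pos: [0.5683, -0.2306, 0.1828]
orientation: [-0.002, 0.05, 0.999, 0.001]
wrist_force: [1.5, -0.8, -0.5]
grip_width: 0.7
grip_force: 0.0
```

```bash
python3 - <<'E'
from h import *
row('w10')
a=cv2.imread('pics/w10.png'); s=grab('scene')[0][:,:,::-1]
o=np.zeros((600,800,3),np.uint8); o[:300,:400]=cv2.resize(a,(400,300)); o[:300,400:]=cv2.resize(a[90:270,200:440],(400,300)); o[300:,:400]=cv2.resize(s[150:225,230:330],(400,300)); o[300:,400:]=cv2.resize(s[225:315,180:300],(400,300))
cv2.imwrite('pics/fin.png',o)
E
```

```text
top z [0.0723 0.076  0.0773] x [-0.0349 -0.0184  0.0003] y [-0.0191  0.0143]
-36 206 0.0751
-33 155 0.0763
-30 158 0.0761
-27 164 0.0759
-24 156 0.0761
-21 160 0.0761
-18 159 0.0763
-15 153 0.0759
-12 150 0.0761
-9 141 0.076
-6 150 0.0763
-3 145 0.076
rear face [ 0.0329 -0.0371] 156 -0.0353
pad face -0.0359 564
```

View pics/fin.png

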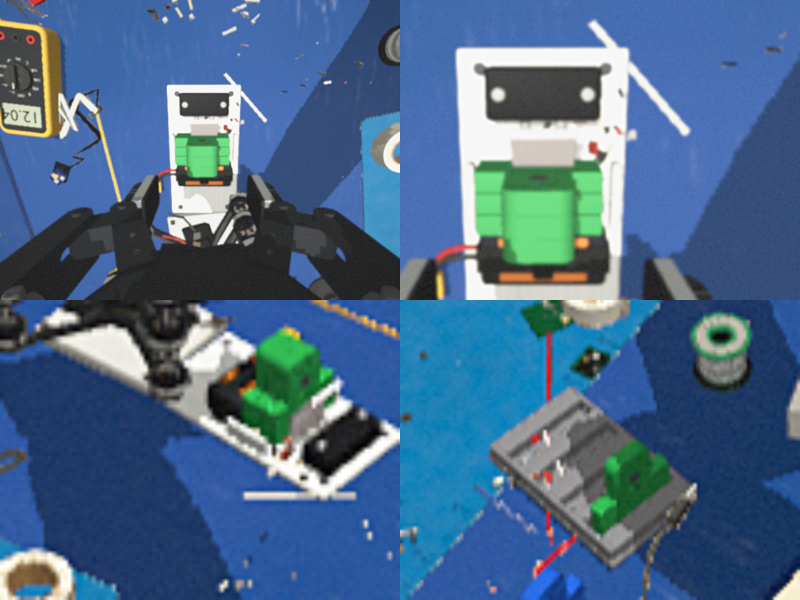

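The three plates form one closed row, with all tops at z = 0.076. Its rear face is at -35.5 mm and the pad is pushed back about 6 mm onto it. The fourth plate stands in the rack and the gripper is clear, so I'm handing in.

```bash
python3 -c "
from plant import arm
print(arm.sign_off())"
```

```text
the job is handed in; nothing more can be done
None
```

I handed the job in at about 21 s: three plates stand snug in the gap on the jig floor, the spring pad is pushed back about 6 mm against them, and the fourth plate is still in the rack.

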